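# Feed the row of nuts round the track into the nest

## Robot

A 6-joint arm with a two-finger parallel gripper is mounted at the origin on a cart in front of the work surface, level with it; the furniture and walls round the work are solid. World frame = base frame: x ahead of the robot, y to its left, z up, the work surface at z = 0. Lengths are in m, angles in rad, forces in N, time in s.
With the tool pointing down it reaches from about 0.275 to 0.825 m from the base axis. Payload 5.2 kg.
Tool frame: the origin (TCP) lies at the very end of the fingers, on their centre line; the grasp point (between the pads) lies 19 mm behind it; z points along the fingers, y is the line along which they close (so a half turn about z gives the same grasp; the last joint's range is limited). The gripper opens to 93 mm and grips with 3 to 60 N. Pads are 15 mm wide; open, the fingers measure 128 mm over their backs; the gripper's body (75 mm by 188 mm) begins 65 mm behind the grasp point.
Start: joints at [1.015, 0.259, 1.535, -0, 1.348, -0.203], TCP at [0.19, 0.516, 0.219] pointing down, gripper open.
Joint ranges: [-3.14, 3.14], [-0.91, 2.08], [0.19, 2.58], [-1.22, 4.36], [0.22, 2.71], [-3.12, 3.12]. Speed limits (rad/s): [2.57, 2.57, 3.14, 3.14, 3.14, 3.14].

## Interface

Orientations are given as a unit quaternion [w, x, y, z].
In Python, from rig import r gives the robot as it stands. The module is installed in compiled form; this text tells all that it offers.
- The arm moves only by the tool send_rows, never from a script. Its argument "motion" is one flat list of numbers, 7 for each row, row after row: the shift along the tool's x, y, z in mm, then the turn, a rotation vector about the tool's x, y, z in degrees, then the opening, from 0 (shut) to 1 (fully open). A call has 1 to 8 rows; each row shifts and turns the commanded pose from where the row before left it, along the tool's axes as they then stand; what a row does not reach is not made up. A row lasts 1/12 s, in which the tool goes at most 41.7 mm and 7.16 degrees, less where a joint would pass 70% of its speed; a pose out of reach is approached as far as the arm can. A call is refused whole if a number of a shift passes 41.7 or a number of a turn 7.16, either way. A call with a gripper value outside its range is refused whole. The fingers move at their own pace and stop on an object; "squeeze" is the grip in N (left out, the last holds). Time passes only in rows, so rows that do not move let the fingers close. It gives the time, the measured TCP pose, the force, the opening and the grip force at its end, in the units of the state.
- r.read_state(): the state, without advancing time (a new reading comes with each control period).
- r.snapshot(name): name is "scene" or "side" or "wrist"; returns a dict with "image" (400x640x3 uint8, red, green, blue), "fov_y" (degrees; the focal length in pixels is half the picture's height over the tangent of half this angle, whatever the lens; pixels are square), "cx", "cy" (the principal point, pixels), "world_from_camera" (4x4, takes a point from camera to world coordinates). Camera axes: x right, y down, z forward; pixel columns grow to the right and rows downward; lengths in m; the calibration is good to about 2 mm. A picture is of the moment at which its call begins. There is no depth.
- r.close_job(): hands the job in; it is judged then, once.
The state is a dict: "t": time; "joints": joint angles; "qvel": joint speeds; "effort": joint torques, N m; "tool_pos": TCP position; "eef_rot": TCP orientation; "wrist_force": force on the tool from outside, world axes, zero at the start; "ft_torque": the same for the moment, N m; "width": finger opening in m; "grip_force": force on a finger pad.
Only numpy, scipy, OpenCV 4.12 (cv2) and the standard library are available. Lean on these libraries where they do the work, as an engineer would, in place of code of your own. Each camera call takes 0.05 s, during which the arm holds its last target. There are 200 camera calls.

## Task

Three hexagon nuts stand in the curved track of the green nut-feeding jig. With the fingertips behind the last nut, follow the track round the bend and push the whole row ahead until the first nut has gone past the brass spring pawl and sits against the end stop over the bore, with the pawl sprung closed behind it and the other two nuts closed up behind with no gaps. Only push, gently: slide the nuts along the track without lifting or tipping them, leave the other things on the bench where they are, and finish clear of the jig.

Things in the scene. Friction and masses are not known exactly. Their poses are not given: they have to be found in the camera images.
- jig: nut-feeding jig fixed to the bench: green L-shaped plate 6 mm thick, 240 x 216 mm. Origin on the bench top at the bend's centre, z up. Track: channel 36 mm wide between steel rails 4 mm thick, tops 15 mm above the bench. Its centre line runs along +x at y = -70 mm, from x = -120 to 0, then a quarter bend of 70 mm radius about the origin to (70, 0), then +y at x = 70 to the end stop
- track_entry (a point): middle of the track's open, slightly flared mouth, on the track floor, 6 mm above the bench. Until just before the bend's end nothing beside the track is higher than the rails
- bend_start (a point): point on the track's centre line where the straight entry ends and the bend begins, on the track floor. The nuts stand 15 mm above the rails, so fingertips carried a few mm above the rails push a nut's upper half
- bend_middle (a point): point on the track's centre line half way round the bend, on the track floor. Track and nuts are smooth and slide easily (friction 0.2 to 0.25); pushing the row along takes under about 5 N
- bend_end (a point): point on the track's centre line where the bend ends and the straight exit begins, on the track floor
- nest (a point): middle of the dark 21 mm bore in the track floor: the first nut's place. The face of the aluminium end stop (block 52 x 20 mm, top 28 mm above the bench, its screws 5 mm more) is 16.5 mm further on along the jig's +y
- pawl (a joint): brass pawl on a vertical pivot outside the exit's outer rail, lying just above it (16 to 22 mm over the bench, pivot head to 25); rad, 0 = sprung closed, tooth reaching 7.5 mm into the track 31.5 mm before the stop face; grows to 0.45 pushed outwards. A nut pushed along opens it by its sloping face (1 to 3 N) and it springs shut behind the nut
- nut_first: hexagon steel nut, 30 mm across flats, 34 mm across corners, 24 mm tall, standing on its flat face in the track (track floor 6 mm above the bench); origin at the centre of its underside. It is nearest to the bend and arrives at the stop first
- nut_middle: hexagon steel nut, 30 mm across flats, 34 mm across corners, 24 mm tall, standing on its flat face in the track (track floor 6 mm above the bench); origin at the centre of its underside. The second in the row
- nut_last: hexagon steel nut, 30 mm across flats, 34 mm across corners, 24 mm tall, standing on its flat face in the track (track floor 6 mm above the bench); origin at the centre of its underside. It is nearest to the track's mouth, the one to push; between neighbouring nuts there are gaps at the start
- bolt: bolt standing on its head on the bench in the inner corner of the jig, 34 mm across, 68 mm tall; origin under its centre; it must not be disturbed
- spare_nut: larger spare nut, 36 mm across flats, 29 mm tall, on the bench in the inner corner of the jig; it must not be disturbed
- screwdriver: small screwdriver with orange handle, 124 mm long, 21 mm high, lying on the bench beyond the jig's outer (bend) side; it must not be disturbed
Not all that is in view belongs to the job. Leave any brown or pink look-alike of the nut_middle alone. What is shaped like the nut_last but blue is not meant.

How it is judged:
On the way:
1. the last nut is pushed through the middle of the bend in the track, standing on the track floor (horizontal distance between nut_last and bend_middle below 0.02 m and z of nut_last in the frame of jig below 0.009 m), for 0.05 s.
At the end, for the whole second after the job is handed in: First nut within 5 mm of the nest centre at the stop, pawl closed (under 0.08 rad), neighbouring nut centres under 39 mm apart (gaps up to about 5 mm), all three flat on the track floor at rest; bolt, spare nut and screwdriver within 15 mm of their starts (horizontal distance between nut_first and nest below 0.005 m and value of joint pawl below 0.08 rad and horizontal distance between nut_middle and nut_first below 0.039 m and horizontal distance between nut_last and nut_middle below 0.039 m and z of each of nut_first, nut_middle, nut_last in the frame of jig below 0.009 m and angle between each of nut_first, nut_middle, nut_last's own z axis and vertical below 0.12 rad and linear speed of each of nut_first, nut_middle, nut_last below 0.01 m/s and distance of each of bolt, spare_nut, screwdriver from where it was at the start of the episode below 0.015 m); the robot touches nothing.
It fails at once if a nut is lifted off the track floor (z of any of nut_first, nut_middle, nut_last in the frame of jig above 0.014 m).
It fails at once if a nut is tipped (angle between any of nut_first, nut_middle, nut_last's own z axis and vertical above 0.35 rad).
It fails at once if the fingers push hard, over 30 N (contact force between the fingers and anything else above 30 N).
It fails at once if the bolt, spare nut or screwdriver is disturbed, by over 15 mm (distance of any of bolt, spare_nut, screwdriver from where it was at the start of the episode above 0.015 m).
It also fails if it takes over 54 s, if anything falls off the work surface, if the arm or the gripper's body presses on something with over 40 N, if the wrist force passes 120 N, or if a joint passes its speed limit or range.

## Working session

There is one attempt and no reset: what is moved stays moved. The work goes in short steps, Python scripts to look and compute and a tool call to move; the robot and the scene stay as the last step left them, time stands still between calls to the robot, and variables do not carry over. Pictures are saved under pics/ and viewed, at most 10 in all, crops included, and the job is handed in when it is done.

Besides the shell and the picture viewer there is one more tool, called after "Emit:" as a command line: name --argument value ..., lists and objects as JSON in quotes. send_rows: Moves the arm, as the interface text tells. Its arguments: {"type":"object","properties":{"motion":{"type":"array"},"squeeze":{"type":"number"}},"required":["motion"]}

```bash
mkdir -p pics; python3 - <<'E'
from rig import r
import cv2,numpy as np
print(r.read_state())
for n in("scene","side"):
    s=r.snapshot(n);cv2.imwrite(f"pics/{n}0.png",s["image"][:,:,::-1]);np.save(f"{n}0.npy",s,allow_pickle=True)
    print(n,s["fov_y"],s["cx"],s["cy"],np.round(s["world_from_camera"],3).tolist())
E
```

```text
{'t': 0.0, 'joints': array([ 1.01520741e+00,  2.59342265e-01,  1.53607287e+00, -4.40410452e-06,
        1.34799130e+00, -2.02792849e-01]), 'qvel': array([ 0.00065187, -0.00162776,  0.00201489, -0.00028936,  0.00038849,
       -0.00027479]), 'effort': array([-1.51819131e-03, -4.37284970e+01, -2.84008831e+01,  7.20145041e-02,
        4.07238153e-02, -1.29855707e-04]), 'tool_pos': array([0.18972174, 0.51566471, 0.2178222 ]), 'eef_rot': array([-3.33708621e-04,  1.75484093e-01,  9.84481849e-01, -8.43265289e-04]), 'wrist_force': array([-0.05391389,  0.51614146, -0.00762577]), 'ft_torque': array([-0.01783928, -0.00526419,  0.01258961]), 'grip_force': 0.0, 'width': 0.09276434294848346}
scene 42.83647945992202 327.4523400992478 192.97675513900728 [[0.793, -0.395, 0.463, 0.133], [-0.609, -0.529, 0.591, -0.675], [0.012, -0.751, -0.66, 0.653], [0.0, 0.0, 0.0, 1.0]]
side 52.02060040060372 309.7827513641366 203.27498326816908 [[-0.993, 0.089, -0.073, 0.614], [0.113, 0.64, -0.76, 0.525], [-0.021, -0.763, -0.646, 0.61], [0.0, 0.0, 0.0, 1.0]]
```

View pics/scene0.png

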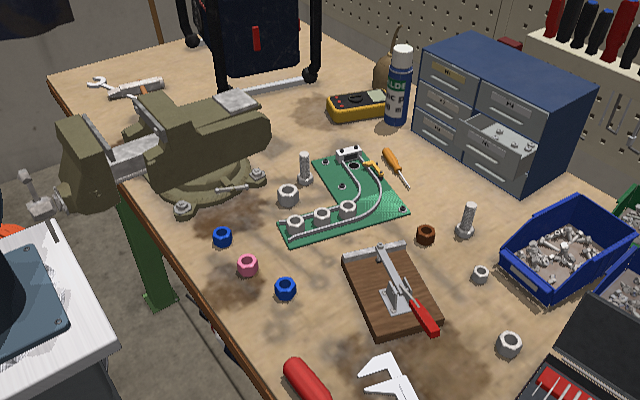

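View pics/side0.png

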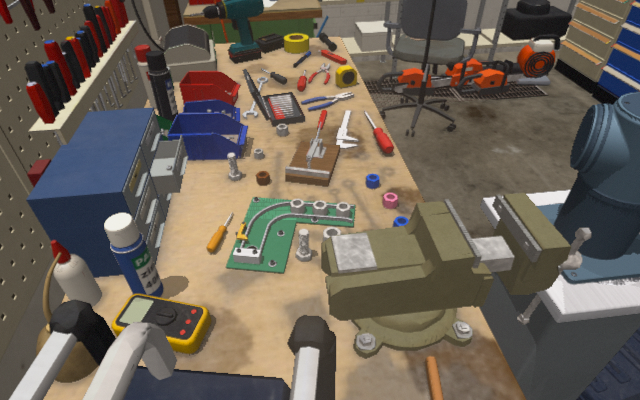

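The scene view shows the jig at about (345,200). Its three steel nuts are in the track at (295,222), (321,215) and (347,208). The spare nut (288,192) and bolt (305,167) are in the inner corner, and the blue, pink and brown look-alikes are off the jig. I'll enlarge both views.

```bash
python3 - <<'E'
import cv2,numpy as np
a=cv2.imread("pics/scene0.png")[135:255,265:425];b=cv2.imread("pics/side0.png")[185:285,215:375]
a=cv2.resize(a,None,fx=5,fy=5,interpolation=cv2.INTER_CUBIC);b=cv2.resize(b,None,fx=5,fy=5,interpolation=cv2.INTER_CUBIC)
cv2.imwrite("pics/c1.png",a);cv2.imwrite("pics/c2.png",b)
E
```

```text
(no output)
```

View pics/c1.png

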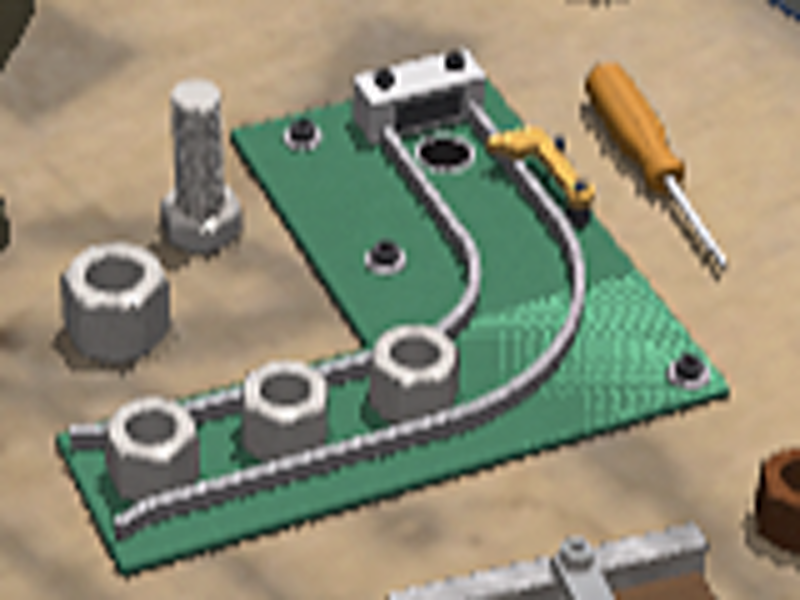

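View pics/c2.png

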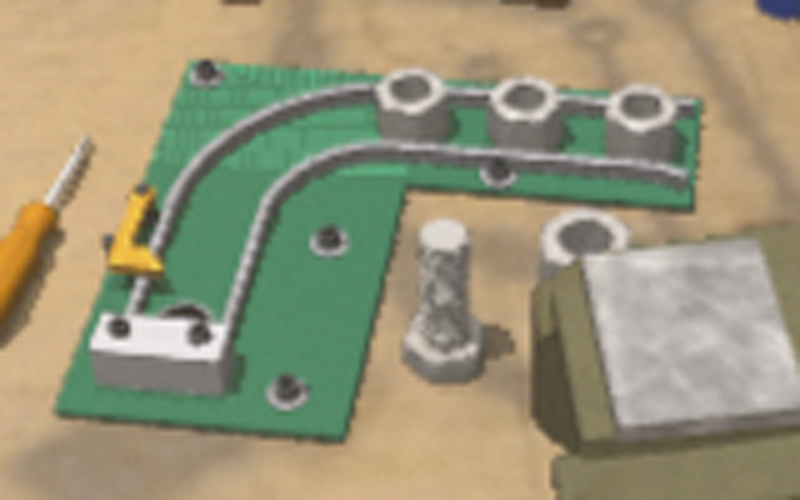

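The nuts, bore (444,152 in the crop) and plate corners are clear. I'll cast rays from the corners at z=6 mm, the bore at 6 mm and the nut tops at 30 mm.

```bash
cat > h.py <<'E'
import numpy as np
def ray(s,px,z):
    f=200/np.tan(np.radians(s["fov_y"]/2));T=np.array(s["world_from_camera"])
    d=T[:3,:3]@[(px[0]-s["cx"])/f,(px[1]-s["cy"])/f,1];o=T[:3,3]
    return (o+d*(z-o[2])/d[2])[:2]
E
python3 - <<'E'
import numpy as np
from h import ray
S={n:np.load(n+"0.npy",allow_pickle=True).item() for n in("scene","side")}
P={"scene":(265,135,dict(A=(122,570,6),B=(728,390,6),C=(62,438,6),D=(365,345,6),E=(235,130,6),bore=(444,152,6),n1=(414,353,30),n2=(286,391,30),n3=(152,431,30),stopL=(357,88,28),stopR=(485,70,28),spare=(115,280,29))),
"side":(215,185,dict(A=(702,98,6),B=(190,62,6),C=(693,208,6),D=(408,185,6),E=(345,438,6),F=(57,412,6),n1=(410,90,30),n2=(525,100,30),n3=(641,107,30)))}
for n in P:
    ox,oy,d=P[n]
    for k,(u,v,z) in d.items(): print(n,k,np.round(1e3*ray(S[n],(u/5-.4+ox,v/5-.4+oy),z/1e3),1))
E
```

```text
scene A [ 446.8 -169.7]
scene B [ 676.4 -229.8]
scene C [ 465.7 -103.6]
scene D [ 584.1 -130.1]
scene E [622.8   5.7]
scene bore [683.  -57.5]
scene n1 [ 578.9 -164.2]
scene n2 [ 529.9 -152.5]
scene n3 [ 480.3 -140.6]
scene stopL [662.8 -24.6]
scene stopR [712.9 -46.4]
scene spare [515.7 -65.5]
side A [ 445.2 -167.5]
side B [ 676.1 -225.9]
side C [463.3 -96.9]
side D [ 582.6 -127.9]
side E [618.9  10.2]
side F [728.9 -17.5]
side n1 [ 577.5 -163. ]
side n2 [ 528.4 -149.3]
side n3 [ 479.3 -137.7]
```

Emit:
send_rows --motion '[0,0,-40,0,0,0,1,0,0,-40,0,0,0,0.5,-24.9,-28.9,0,0,0,0,0,-24.9,-28.9,0,0,0,0,0,-24.9,-28.9,0,0,0,0,0,-24.9,-28.9,0,0,0,0,0,-24.9,-28.9,0,0,0,0,0,-24.9,-28.9,0,0,0,0,0]' --squeeze 10

```text
t: 0.77
tool_pos: [0.2701, 0.3001, 0.2984]
eef_rot: [-0.0, 0.175, 0.985, -0.0]
wrist_force: [0.9, 0.1, 0.8]
width: 0.051
grip_force: 0.0
```

Emit:
send_rows --motion '[-24.9,-28.9,0,0,0,0,0,-24.9,-28.9,0,0,0,0,0,-24.9,-28.9,0,0,0,0,0,-24.9,-28.9,0,0,0,0,0,-24.9,-28.9,0,0,0,0,0,-24.9,-28.9,0,0,0,0,0,-24.9,-28.9,0,0,0,0,0,-24.9,-28.9,0,0,0,0,0]'

```text
t: 1.43
tool_pos: [0.3773, 0.0142, 0.2986]
eef_rot: [0.0, 0.176, 0.984, 0.0]
wrist_force: [2.0, -0.0, -0.6]
width: 0.0012
grip_force: 0.0
```

Emit:
send_rows --motion '[-24.9,-28.9,0,0,0,0,0,-24.9,-28.9,0,0,0,0,0,-24.9,-28.9,0,0,0,0,0,-24.9,-28.9,0,0,0,0,0,0,0,0,0,0,7,0,0,0,0,0,0,7,0,0,0,0,0,0,7,0,0,0,0,0,0,7,0]'

```text
t: 2.1
tool_pos: [0.4306, -0.1272, 0.298]
eef_rot: [-0.001, 0.412, 0.911, 0.0]
wrist_force: [-0.4, 0.1, 1.5]
width: 0.0004
grip_force: 0.0
```

Emit:
send_rows --motion '[0,0,0,0,0,7,0,0,0,0,0,0,7,0,0,0,0,0,0,7,0,0,0,0,0,0,7,0,0,0,0,0,0,7,0,0,0,0,0,0,7,0,0,0,0,0,0,7,0,0,0,0,0,0,7,0]'

```text
t: 2.77
tool_pos: [0.4306, -0.1267, 0.2983]
eef_rot: [-0.0, 0.791, 0.612, -0.0]
wrist_force: [-0.7, 0.5, -1.0]
width: 0.0005
grip_force: 0.0
```

Emit:
send_rows --motion '[0,0,0,0,0,7,0,0,0,0,0,0,7,0,0,0,0,0,0,7,0,0,0,0,0,0,7,0,0,0,0,0,0,7,0,0,0,0,0,0,7,0,0,0,0,0,0,7,0,0,0,0,0,0,7,0]'

```text
t: 3.43
tool_pos: [0.4306, -0.1267, 0.2983]
eef_rot: [-0.0, 0.986, 0.169, -0.0]
wrist_force: [-0.4, -0.3, 0.2]
width: 0.0004
grip_force: 0.0
```

Emit:
send_rows --motion '[0,0,0,0,0,7,0,0,0,0,0,0,7,0,0,0,0,0,0,7,0,0,0,0,0,0,7,0,0,0,0,0,0,6.1,0,0,0,0,0,0,0,0]'

```text
t: 3.93
tool_pos: [0.4306, -0.1268, 0.2983]
eef_rot: [-0.0, 0.992, -0.126, -0.0]
wrist_force: [0.7, 0.6, -0.2]
width: 0.0003
grip_force: 0.0
```

```bash
python3 - <<'E'
from rig import r
import cv2,numpy as np
from scipy.spatial.transform import Rotation as R
st=r.read_state();print(st["t"],st["tool_pos"],R.from_quat(st["eef_rot"][[1,2,3,0]]).as_matrix().round(3).tolist(),st["joints"],st["width"],st["wrist_force"])
s=r.snapshot("wrist");cv2.imwrite("pics/w1.png",s["image"][:,:,::-1]);np.save("w1.npy",s,allow_pickle=True)
print(s["fov_y"],s["cx"],s["cy"],np.round(s["world_from_camera"],3).tolist())
E
```

```text
3.9333 [ 0.43064405 -0.12676243  0.29830492] [[0.968, -0.251, -0.001], [-0.251, -0.968, 0.0], [-0.001, -0.0, -1.0]] [-5.35646940e-01  2.78301933e-02  1.61508249e+00 -2.25964496e-05
  1.49949554e+00  1.28872412e+00] 0.00033568633307136625 [ 0.66963607  0.62324669 -0.20818247]
65.41736010619343 316.5880527678426 199.75390148339667 [[-0.252, -0.922, -0.293, 0.513], [-0.968, 0.24, 0.075, -0.149], [0.001, 0.302, -0.953, 0.465], [0.0, 0.0, 0.0, 1.0]]
```

View pics/w1.png

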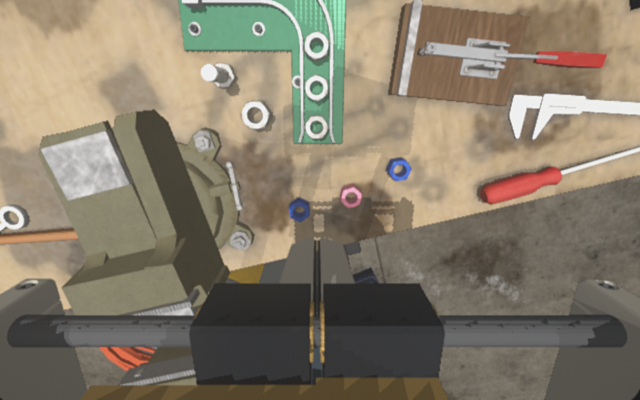

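The wrist view shows the track nuts at (316,45), (316,88) and (316,127), in line with the fingertips at (318,240). The blue and pink look-alikes are on the bench at (299,209), (399,169) and (350,196). I'll move forward to see the whole jig.

Emit:
send_rows --motion '[40,0,0,0,0,0,0,40,0,0,0,0,0,0,40,0,0,0,0,0,0,0,0,0,0,0,0,0,0,0,0,0,0,0,0]'

```text
t: 4.4
tool_pos: [0.548, -0.1568, 0.2962]
eef_rot: [-0.001, 0.992, -0.123, -0.002]
wrist_force: [-0.2, -0.1, 0.5]
width: 0.0007
grip_force: 0.0
```

```bash
python3 - <<'E'
from rig import r
import cv2,numpy as np
s=r.snapshot("wrist");np.save("w2.npy",s,allow_pickle=True);print(r.read_state()["tool_pos"])
im=s["image"][:,:,::-1]
cv2.imwrite("pics/w2.png",cv2.resize(im[0:240,150:470],None,fx=2.5,fy=2.5,interpolation=cv2.INTER_CUBIC))
E
```

```text
[ 0.54693119 -0.15639059  0.29723094]
```

View pics/w2.png

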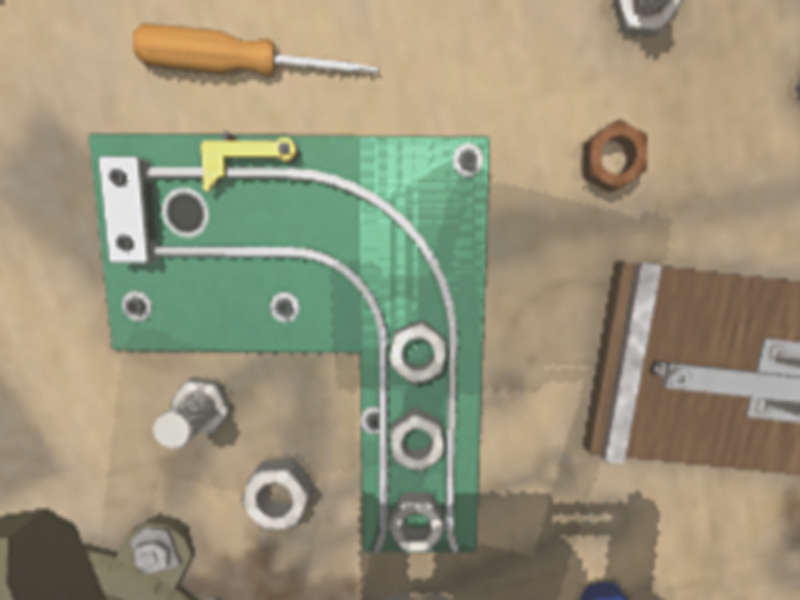

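This view shows the whole jig. In crop pixels, the bore is at (185,212), the pawl at (215,165), the stop at (123,210) and the nuts at (417,352), (417,441) and (417,524).

```bash
python3 - <<'E'
import numpy as np
from h import ray
s=np.load("w2.npy",allow_pickle=True).item()
P=dict(B=(488,137,6),F=(91,133,6),E=(113,350,6),D=(360,352,6),A=(475,551,6),C=(363,551,6),bore=(185,212,6),n1=(417,352,30),n2=(417,441,30),n3=(417,524,30),
ro_exit=(260,172,15),ri_exit=(260,250,15),ro_ent=(450,420,15),ri_ent=(385,420,15),ro_ent2=(453,345,15),ri_ent2=(383,345,15),stop1=(147,259,28),stop2=(136,157,28),mouthO=(456,550,15),mouthI=(379,550,15),bolt=(190,408,40),spare=(279,495,29))
th=np.radians(-14.3);u=np.array([np.cos(th),np.sin(th)]);v=np.array([-u[1],u[0]]);O=np.array([587.8,-93.5])
for k,(a,b,z) in P.items():
    p=1e3*ray(s,(a/2.5-.3+150,b/2.5-.3),z/1e3);print(k,p.round(1),"jig",((p-O)@u).round(1),((p-O)@v).round(1))
E
```

```text
B [ 677.4 -229.2] jig 120.4 -109.3
F [731.3 -23.8] jig 121.8 103.0
E [620.5   6.2] jig 7.0 104.6
D [ 584.3 -132.4] jig 6.2 -38.5
A [ 447.2 -169.5] jig -117.4 -108.4
C [ 464.5 -101.2] jig -117.6 -37.9
bore [681.4 -59.3] jig 82.3 56.2
n1 [ 579.1 -165.2] jig 9.3 -71.6
n2 [ 530.5 -152.9] jig -40.9 -71.7
n3 [ 481.9 -140.6] jig -91.0 -71.8
ro_exit [ 689.6 -107. ] jig 101.9 12.1
ri_exit [651.9 -95. ] jig 62.4 14.4
ro_ent [ 534.5 -173.8] jig -31.8 -91.0
ri_ent [ 543.8 -137. ] jig -31.9 -53.0
ro_ent2 [ 576.1 -185.5] jig 11.4 -92.0
ri_ent2 [ 585.8 -147. ] jig 11.3 -52.3
stop1 [661.6 -37.6] jig 57.7 72.4
stop2 [710.2 -49.5] jig 107.7 72.9
mouthO [ 454.4 -158.5] jig -113.2 -95.9
mouthI [ 466.  -112.5] jig -113.4 -48.5
bolt [581.3 -37.2] jig -20.2 52.9
spare [518.6 -66.9] jig -73.6 8.7
```

Emit:
send_rows --motion '[-36.4,0.8,0,0,0,0,0,-36.4,0,0,0,0,0,0,-36.4,0,0,0,0,0,0,0,0,40,0,0,0,0,0,0,40,0,0,0,0,0,0,40,0,0,0,0,0,0,40,0,0,0,0,0,0,40,0,0,0,0]'

```text
t: 5.12
tool_pos: [0.4399, -0.1299, 0.0987]
eef_rot: [0.001, 0.992, -0.124, 0.001]
wrist_force: [0.6, -0.7, 0.9]
width: 0.0005
grip_force: 0.0
```

Emit:
send_rows --motion '[0,0,30,0,0,0,0,0,0,15,0,0,0,0,0,0,0,0,0,0,0,0,0,0,0,0,0,0]'

```text
t: 5.45
tool_pos: [0.4401, -0.1299, 0.0542]
eef_rot: [-0.0, 0.992, -0.124, -0.0]
wrist_force: [0.1, 0.1, 0.8]
width: 0.0002
grip_force: 0.0
```

```bash
cat >> h.py <<'E'
th=np.radians(-14.3);u=np.array([np.cos(th),np.sin(th)]);v=np.array([-u[1],u[0]]);O=np.array([598.7,-98.2])
def jig(p): p=np.array(p)[:2]; return np.array([(p-O)@u,(p-O)@v])
E
python3 - <<'E'
from rig import r
import cv2
from h import *
st=r.read_state();print(st["t"],st["tool_pos"],jig(1e3*st["tool_pos"]),st["eef_rot"],st["wrist_force"])
s=r.snapshot("wrist")["image"][:,:,::-1]
cv2.imwrite("pics/w3.png",cv2.resize(s[0:280,150:490],None,fx=2,fy=2))
E
```

```text
5.45 [ 0.44012753 -0.12987958  0.05419924] [-145.83439269  -69.86525586] [-1.25879335e-04  9.92270432e-01 -1.24093791e-01 -3.23811160e-04] [0.12984779 0.11496229 0.82773091]
```

View pics/w3.png

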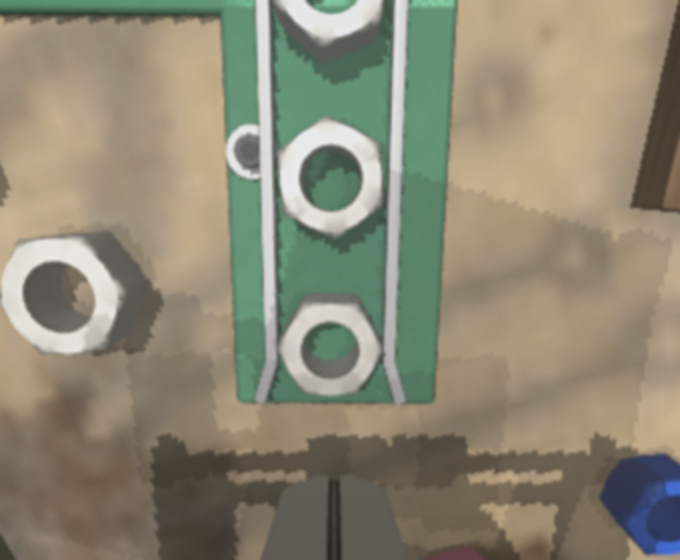

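The fingertips (335,480) are central behind the last nut (331,348). The tip tapers to less than the track width, so I'll go down and push.

Emit:
send_rows --motion '[0,0,20,0,0,0,0,0,0,15.5,0,0,0,0,0,0,0,0,0,0,0,5,0,0,0,0,0,0,5,0,0,0,0,0,0,5,0,0,0,0,0,0,5,0,0,0,0,0,0,0,0,0,0,0,0,0]'

```text
t: 6.17
tool_pos: [0.4625, -0.1362, 0.0191]
eef_rot: [0.001, 0.992, -0.124, 0.001]
wrist_force: [0.3, -0.8, -0.1]
width: 0.0007
grip_force: 0.0
```

Emit:
send_rows --motion '[4,0,0,0,0,0,0,4,0,0,0,0,0,0,4,0,0,0,0,0,0,4,0,0,0,0,0,0,4,0,0,0,0,0,0,4,0,0,0,0,0,0,4,0,0,0,0,0,0,4,0,0,0,0,0,0]'

```text
t: 6.83
tool_pos: [0.4918, -0.1433, 0.018]
eef_rot: [-0.0, 0.992, -0.125, -0.0]
wrist_force: [0.4, 0.1, -0.2]
width: 0.0007
grip_force: 0.2
```

```bash
python3 - <<'E'
from rig import r
import cv2
from h import *
st=r.read_state();print(st["t"],st["tool_pos"],jig(1e3*st["tool_pos"]),st["wrist_force"])
s=r.snapshot("wrist")["image"][:,:,::-1]
cv2.imwrite("pics/w4.png",cv2.resize(s[0:280,150:490],None,fx=2,fy=2))
E
```

```text
6.8333 [ 0.49182577 -0.1432745   0.01803817] [-92.4294515  -70.07572735] [ 0.38304756  0.0878971  -0.19213679]
```

View pics/w4.png

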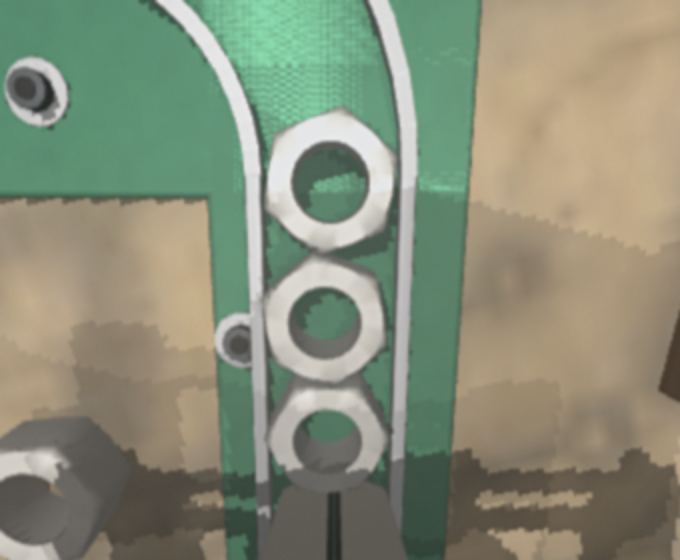

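The row has closed up: nuts at (330,440), (325,322) and (330,182), with the fingertips behind the last at (333,495). I'll continue along the straight.

Emit:
send_rows --motion '[5,0,0,0,0,0,0,5,0,0,0,0,0,0,5,0,0,0,0,0,0,5,0,0,0,0,0,0,5,0,0,0,0,0,0,5,0,0,0,0,0,0,5,0,0,0,0,0,0,5,0,0,0,0,0,0]'

```text
t: 7.55
tool_pos: [0.5308, -0.1532, 0.0182]
eef_rot: [0.0, 0.992, -0.125, -0.0]
wrist_force: [-1.7, 0.6, -0.2]
width: 0.0005
grip_force: 0.2
```

Emit:
send_rows --motion '[5,0,0,0,0,0,0,5,0,0,0,0,0,0,5,0,0,0,0,0,0,5,0,0,0,0,0,0,5,0,0,0,0,0,0,5,0,0,0,0,0,0,4,0,0,0,0,0,0,4,0,0,0,0,0,0]'

```text
t: 8.22
tool_pos: [0.5675, -0.1625, 0.0181]
eef_rot: [-0.0, 0.992, -0.125, -0.0]
wrist_force: [-0.5, -0.7, 0.7]
width: 0.0007
grip_force: 0.3
```

```bash
python3 - <<'E'
from rig import r
import cv2
from h import *
st=r.read_state();print(st["t"],st["tool_pos"],jig(1e3*st["tool_pos"]),st["wrist_force"])
s=r.snapshot("wrist")["image"][:,:,::-1]
cv2.imwrite("pics/w5.png",cv2.resize(s[0:280,150:490],None,fx=2,fy=2))
E
```

```text
8.2167 [ 0.56747234 -0.16252372  0.01809946] [-14.37219914 -70.04389783] [-0.50647566 -0.74752257  0.74958424]
```

View pics/w5.png

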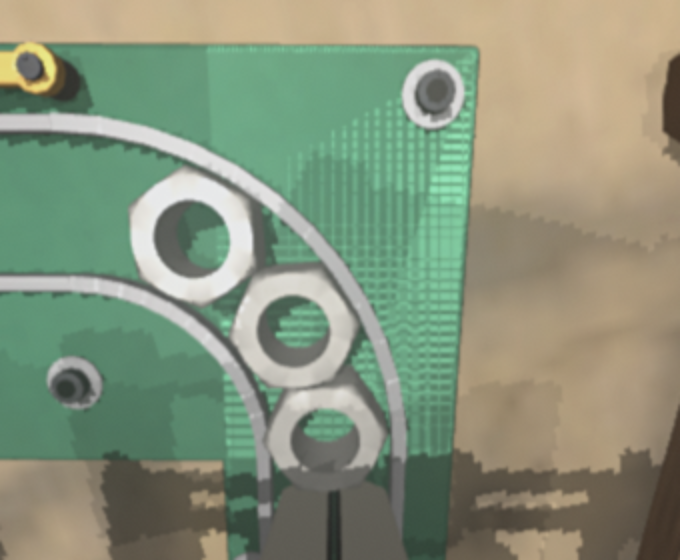

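Emit:
send_rows --motion '[5,0,0,0,0,-2,0,5,0.2,0,0,0,-2,0,4,0.3,0,0,0,0,0,5,0.2,0,0,0,-4.1,0,5,0.2,0,0,0,-4.1,0,5,0.2,0,0,0,-4.1,0,5,0.2,0,0,0,-4.1,0,5,0.2,0,0,0,-4.1,0]'

```text
t: 8.93
tool_pos: [0.6057, -0.168, 0.0181]
eef_rot: [0.0, 0.996, 0.09, -0.0]
wrist_force: [-0.9, -1.4, 0.6]
width: 0.0002
grip_force: 0.3
```

```bash
cat > st.py <<'E'
from rig import r
from h import *
from scipy.spatial.transform import Rotation as R
st=r.read_state();p=jig(1e3*st["tool_pos"]);M=R.from_quat(st["eef_rot"][[1,2,3,0]]).as_matrix()
print(st["t"],p,"r",np.hypot(*p),"arc",90+np.degrees(np.arctan2(p[1],p[0])),"yaw",np.degrees(np.arctan2(M[1,0],M[0,0]))+14.3,st["tool_pos"][2],st["wrist_force"])
E
python3 st.py
```

```text
8.9333 [ 23.98925745 -65.9585675 ] r 70.18559039742237 arc 19.98642373734954 yaw 24.61309291372816 0.018072346039974905 [-0.9183035  -1.42271265  0.63142146]
```

Emit:
send_rows --motion '[4,0.2,0,0,0,-3.3,0,4,0.2,0,0,0,-3.3,0,4,0.2,0,0,0,-3.3,0,4,0.2,0,0,0,-3.3,0,4,0.2,0,0,0,-3.3,0,4,0.2,0,0,0,-3.3,0,4,0.2,0,0,0,-3.3,0,4,0.2,0,0,0,-3.3,0]'

```text
t: 9.6
tool_pos: [0.6353, -0.158, 0.0181]
eef_rot: [0.0, 0.949, 0.315, -0.001]
wrist_force: [-0.9, -2.0, 0.8]
width: 0.0002
grip_force: 0.9
```

```bash
python3 st.py; python3 - <<'E'
from rig import r
import cv2
s=r.snapshot("wrist")["image"][:,:,::-1]
cv2.imwrite("pics/w6.png",cv2.resize(s[0:280,150:490],None,fx=2,fy=2))
E
```

```text
9.6 [ 50.27395468 -48.88399619] r 70.12214773278541 arc 45.80309787121959 yaw 50.990930576470745 0.018083560651879934 [-0.908211   -2.03578745  0.75695588]
```

View pics/w6.png

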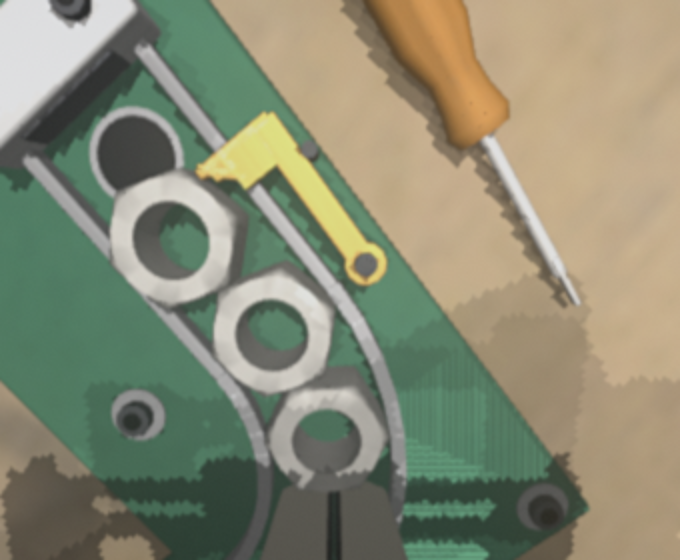

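The first nut (172,240) is just meeting the pawl tooth at (205,170), and the row is tight in the bend. That was my tenth picture, so from here I'll use numbers only.

```bash
python3 - <<'E'
from rig import r
from h import *
s=r.snapshot("wrist");np.save("w6.npy",s,allow_pickle=True)
for k,(a,b,z) in dict(n1=(172,240,30),n2=(272,332,30),n3=(327,437,30),bore=(135,150,6)).items(): print(k,jig(1e3*ray(s,(a/2+150,b/2),z/1e3)).round(1))
E
```

```text
n1 [68.4 34.7]
n2 [72.5  2.5]
n3 [ 65.5 -28.1]
bore [71.3 60.6]
```

Emit:
send_rows --motion '[3,0.2,0,0,0,-2.5,0,3,0.2,0,0,0,-2.5,0,3,0.2,0,0,0,-2.5,0,3,0.2,0,0,0,-2.5,0,3,0.2,0,0,0,-2.5,0,3,0.2,0,0,0,-2.5,0]'

```text
t: 10.2
tool_pos: [0.6492, -0.1464, 0.018]
eef_rot: [-0.0, 0.901, 0.435, -0.0]
wrist_force: [-1.0, -0.5, -0.2]
width: 0.0005
grip_force: 0.5
```

```bash
python3 st.py; cat > nuts.py <<'E'
from rig import r
import cv2,sys
from h import *
# nut-hole blobs: predicted along the row, hole centre found by ellipse of the bright top ring
s=r.snapshot("wrist");np.save("last.npy",s,allow_pickle=True)
im=s["image"];hsv=cv2.cvtColor(im,cv2.COLOR_RGB2HSV)
m=((hsv[...,1]<35)&(hsv[...,2]>165)).astype(np.uint8)
cs,h=cv2.findContours(m,cv2.RETR_CCOMP,cv2.CHAIN_APPROX_NONE)
for i,c in enumerate(cs):
    if h[0][i][3]>=0 and cv2.contourArea(c)>150:
        (x,y),ax,_=cv2.fitEllipse(c)
        if max(ax)<60: print("hole px",round(x),round(y),np.round(ax),"jig",jig(1e3*ray(s,(x,y),.03)).round(1))
y=((hsv[...,0]>18)&(hsv[...,0]<35)&(hsv[...,1]>110)&(hsv[...,2]>120)).astype(np.uint8)
n,_,st,ce=cv2.connectedComponentsWithStats(y)
lab=_
for i in range(1,n):
    if st[i,4]>100:
        P=np.array([jig(1e3*ray(s,(a,b),.022)) for b,a in zip(*np.where(lab==i))])
        print("yellow",st[i],"jig x min at",P[P[:,0].argmin()].round(1),"mean",P.mean(0).round(1))
E
python3 nuts.py
```

```text
10.2 [ 60.88739913 -34.2203162 ] r 69.84486677011341 arc 60.66287059830099 yaw 65.8350533812752 0.0180210514121756 [-0.97616745 -0.53947629 -0.22715806]
hole px 289 166 [37. 38.] jig [70.4 19.9]
hole px 254 110 [39. 42.] jig [67. 51.]
hole px 193 51 [21. 26.] jig [53.6 84.8]
hole px 257 18 [22. 26.] jig [85.8 84.8]
yellow [330  95  38  88 684] jig x min at [95.5  1.2] mean [101.3  13.9]
yellow [304 104  23  22 252] jig x min at [86.5 37.6] mean [92.6 36.9]
yellow [310 313   4  49 144] jig x min at [  25.1 -103.9] mean [ 33.3 -87.6]
```

Emit:
send_rows --motion '[2,0.1,0,0,0,-1.6,0,2,0.1,0,0,0,-1.6,0,0,0,0,0,0,0,0]'

```text
t: 10.5
tool_pos: [0.6522, -0.1431, 0.0181]
eef_rot: [-0.0, 0.888, 0.459, 0.0]
wrist_force: [-0.2, -0.9, -0.2]
width: 0.0008
grip_force: 0.0
```

Emit:
send_rows --motion '[1,0,0,0,0,-0.8,0,1,0,0,0,0,-0.8,0,0,0,0,0,0,0,0]'

```text
t: 10.75
tool_pos: [0.6533, -0.1416, 0.0182]
eef_rot: [0.0, 0.881, 0.472, 0.0]
wrist_force: [-0.3, -0.5, -0.4]
width: -0.0
grip_force: 0.1
```

```bash
python3 st.py;python3 nuts.py
```

```text
10.75 [ 63.6199215  -28.54019825] r 69.72831080694628 arc 65.838769705613 yaw 70.67735729303321 0.01816678284574285 [-0.34612682 -0.53195741 -0.40886154]
hole px 291 164 [37. 38.] jig [69.5 26.6]
hole px 265 103 [40. 42.] jig [68.4 57.8]
hole px 213 56 [21. 25.] jig [53.7 84.8]
hole px 278 30 [22. 24.] jig [85.8 84.7]
yellow [ 302  110   71   80 1215] jig x min at [80.6 41.3] mean [97.3 25.3]
yellow [310 323   3  39 114] jig x min at [  33.8 -101.1] mean [ 39.5 -87.1]
```

Emit:
send_rows --motion '[1,0,0,0,0,-0.8,0,0,0,0,0,0,0,0]'

```text
t: 10.97
tool_pos: [0.6538, -0.1408, 0.0182]
eef_rot: [0.0, 0.878, 0.479, -0.0]
wrist_force: [-0.5, 0.3, -0.7]
width: 0.0007
grip_force: 0.2
```

```bash
python3 st.py;python3 nuts.py
```

```text
10.9667 [ 63.95976765 -27.66585548] r 69.68680963057685 arc 66.6090605062665 yaw 71.52265529094069 0.01817499497829516 [-0.54870393  0.30425687 -0.65270171]
hole px 292 164 [37. 38.] jig [69.5 27.4]
hole px 267 103 [40. 42.] jig [68.4 58.6]
hole px 216 57 [21. 24.] jig [53.7 84.7]
hole px 282 32 [22. 25.] jig [85.8 84.8]
yellow [ 304  113   70   78 1103] jig x min at [80.6 41.6] mean [97.7 24.2]
yellow [310 313   3  49 141] jig x min at [  35.4 -100. ] mean [ 41.8 -83.4]
```

Emit:
send_rows --motion '[1,0,0,0,0,0,0,0,0,0,0,0,0,0]'

```text
t: 11.18
tool_pos: [0.6542, -0.1405, 0.0182]
eef_rot: [0.0, 0.878, 0.479, -0.0]
wrist_force: [-1.6, -2.9, 0.5]
width: 0.0005
grip_force: 1.5
```

```bash
python3 st.py;python3 nuts.py|head -2
```

```text
11.1833 [ 64.23363581 -27.27800625] r 69.78574062483574 arc 66.99059423211793 yaw 71.48083077838595 0.018183744851855796 [-1.62909832 -2.90303044  0.50481122]
hole px 291 165 [37. 38.] jig [69.4 27.6]
hole px 267 104 [40. 42.] jig [68.4 58.8]
```

The force has risen to about 3 N, so the row is against the stop. I'll back off and lift.

Emit:
send_rows --motion '[-4,0,0,0,0,0,0,-6,0,0,0,0,0,0,-6,0,0,0,0,0,0,0,0,-20,0,0,0,0,0,0,-40,0,0,0,0,0,0,-40,0,0,0,0,-30,0,0,0,0,0,0,-30,0,0,0,0,0,0]'

```text
t: 11.9
tool_pos: [0.6153, -0.2043, 0.122]
eef_rot: [0.003, 0.877, 0.48, 0.002]
wrist_force: [-0.5, -0.2, -1.3]
width: 0.0008
grip_force: 0.0
```

Emit:
send_rows --motion '[0,0,-40,0,0,0,0,0,0,0,0,0,0,0,0,0,0,0,0,0,0,0,0,0,0,0,0,0]'

```text
t: 12.23
tool_pos: [0.6132, -0.2039, 0.1583]
eef_rot: [0.0, 0.878, 0.478, 0.0]
wrist_force: [-0.6, -0.0, -0.3]
width: 0.0001
grip_force: 0.0
```

```bash
python3 st.py;python3 nuts.py
```

```text
12.2333 [ 40.17491988 -98.84260397] r 106.69528830983039 arc 22.11945439855674 yaw 71.46983219658686 0.15833389606710846 [-0.59349967 -0.01953754 -0.31686251]
hole px 145 122 [23. 28.] jig [-88.3  13.9]
hole px 317 82 [22. 23.] jig [72.5 -4.2]
hole px 302 46 [22. 24.] jig [69.7 27.5]
yellow [310 323   3  39 111] jig x min at [ -36.1 -302.1] mean [ -26.1 -276.7]
```

```bash
python3 -c "
from rig import r
print(r.close_job())"
```

```text
the job is handed in; nothing more can be done
None
```

The job is handed in; no verdict came back. The first nut sits against the stop over the bore (about 1 mm off nest centre by my measurement), the pawl read closed, the nut centres are about 31 and 32 mm apart, pushing read about 3 N at most, and the arm is clear of the jig. I did not re-measure the first nut, the pawl or the bench items after backing off.

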